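# Load the engraving pallet under the leaf spring

## Task

The steel pallet with the little brass blank stands proud on the sprung lifter of the engraving fixture: press it down hard with a fingertip and, keeping it pressed, slide it through under the bridge and the leaf spring until it is fully home against the back stop and lies flat under the spring, then let go and come clear. Only press and push it, never lift it or let it tip up, and leave the other things on the bench where they are.

Things in the scene. Friction and masses are not known exactly. Their poses are not given: they have to be found in the camera images.
- jig: Engraving fixture fixed to the bench, base 200 x 96 x 18 mm with a straight guideway. Origin on the bench surface below the pallet's start; its x axis is the direction in which the pallet must slide, z up. In its frame (mm): side rails x -59 to 129, y +-23.5 to +-37.5, top z 41; near end wall's inner face x -52, top z 41; guideway floor x 31 to 129 at z 30, after a ramped lead-in. White plastic lining, low friction (about 0.15).
- lifter_mid (a point): Fixture point (-8, 0, 37) mm, fixed: middle of the top of the white sprung lifter plate when up. The plate is 56 x 44 mm (fixture x -36 to 20); fully down its top is at z 30.5. The pallet on the raised lifter strikes the bridge; pressed down to floor level it passes. Once the pallet is fully past, the lifter springs up behind it.
- bridge_mid (a point): Fixture point (75, 0, 46) mm: middle of the underside of the bridge bar that crosses the guideway, x 70 to 80, top at z 57 mm. The raised pallet's top is at z 49, the pressed one's at 42 to 42.5. The leaf spring hangs behind this bar.
- back_stop (a point): Fixture point (115, 0, 36) mm: middle of the face of the back stop (top z 42). The pallet's front end touches it when fully home: pallet origin then at fixture x 70, z 30 mm.
- pallet: Loose steel pallet 90 long (x) x 44 wide x 12 mm thick, 0.18 to 0.35 kg, 3 mm play in all between the rails. Origin: centre of the underside. A cross rib 38 wide, 6 high stands on its top from x -12 to -6: a fingertip pressing the flat top behind it (x -34 to -12) can push on the rib. Flush brass disc 16 across at x 30. Starts on the raised lifter, origin at fixture x -4 to 8, z 37.
- lifter (a joint): How far the sprung lifter plate is pressed down, m: 0 up, 0.0065 fully down. About 6 N before it starts to move, 14 N fully down (the pallet's weight alone does not lower it).
- leaf (a joint): Angle in rad by which the forked steel leaf spring is raised, 0 at rest. Two 8 mm wide prongs (28 mm apart) slope down from the bridge, away from the lifter, to fixture x 104 mm, tips about 4 mm below the pallet's top level; a pallet passing under raises it, and it bears on the pallet's top with about 6 N.
- clamp: Bystander, leave alone: wooden ring clamp, about 120 x 26 x 24 (mm). Origin at the centre of its underside.
- band: Bystander, leave alone: plain brass finger ring, 22 across, 7 high, lying flat (mm). Origin at the centre of its underside.
- graver: Bystander, leave alone: graver with wooden handle, 140 long, lying (mm). Origin at the centre of its underside.
- loupe: Bystander, leave alone: black loupe, upright cylinder 34 across, 28 high (mm). Origin at the centre of its underside.
- bench_block: Bystander, leave alone: steel bench block 60 x 60 x 20 (mm). Origin at the centre of its underside.
- jar: Bystander, leave alone: small screw-top jar, 50 across, 60 high (mm). Origin at the centre of its underside.
- pliers: Bystander, leave alone: pliers with red handles, 130 long, lying (mm). Origin at the centre of its underside.
Not all that is in view belongs to the job. Leave any purple look-alike of the pallet alone.

How it is judged (in metres and radians):
On the way, in this order (a step that is already met when the one before it is completed fails the run):
1. the fingers press the pallet down on its lifter, before the bridge (value of joint lifter above 0.004 m and contact force between the fingers and pallet above 4 N and x of pallet in the frame of jig below 0.03 m), for 0.1 s.
2. still pressed by the fingers, the pallet has its front under the bridge and raises the leaf spring (x of pallet in the frame of jig above 0.04 m and value of joint leaf above 0.06 rad and contact force between the fingers and pallet above 2 N), for 0.05 s.
At the end, for the whole second after the job is handed in: The pallet is within 3.5 mm of the back stop, flat on the guideway floor (underside within 3 mm of it, tilt under 0.06 rad), with the leaf spring raised by it and bearing on it (over 0.08 rad), the lifter sprung up behind it (under 2 mm down), and at rest (x of pallet in the frame of jig between 0.0665 and 0.073 m and z of pallet in the frame of jig below 0.033 m and angle between pallet's own z axis and vertical below 0.06 rad and value of joint leaf above 0.08 rad and value of joint lifter below 0.002 m and linear speed of pallet below 0.01 m/s); the robot touches nothing.
It fails at once if the pallet is lifted out of the guideway (over 8 mm above its starting height) (z of pallet in the frame of jig above 0.045 m).
It fails at once if the pallet is tipped up by more than 0.3 rad (angle between pallet's own z axis and vertical above 0.3 rad).
It fails at once if a bystander is moved by more than 20 mm (distance of any of clamp, band, graver, loupe, bench_block, jar, pliers from where it was at the start of the episode above 0.02 m).
It also fails if it takes over 35 s, if anything falls off the work surface, if the arm or the gripper's body presses on something with over 40 N, if the wrist force passes 120 N, or if a joint passes its speed limit or range.

## Robot

A 6-joint arm with a two-finger parallel gripper is mounted at the origin on the work surface. World frame = base frame: x ahead of the robot, y to its left, z up, the work surface at z = 0. Lengths are in mm, angles in rad, forces in N, time in s.
With the tool pointing down it reaches from about 350 to 975 mm from the base axis. Payload 7.1 kg.
Tool frame: the origin (TCP) lies between the finger pads; the fingertips stand 19 mm ahead of it and the grasp point (between the pads) is the TCP; z points along the fingers, y is the line along which they close (so a half turn about z gives the same grasp; the last joint's range is limited). The gripper opens to 88 mm and grips with 3 to 60 N. Pads are 20 mm wide; open, the fingers measure 115 mm over their backs; the gripper's body (75 mm by 178 mm) begins 61 mm behind the grasp point.
Start: joints at [-1.278, 0.423, 1.63, -0, 1.089, -0.019], TCP at [191.75, -594.842, 217.175] pointing down, gripper open.
Joint ranges: [-3, 3], [-0.9, 2.11], [0.09, 2.58], [-1.31, 4.45], [0.11, 2.69], [-2.54, 2.54]. Speed limits (rad/s): [2.39, 2.39, 3.01, 3.14, 3.14, 3.14].

## Interface

Orientations are given as a rotation vector (axis times angle).
In Python, from workcell import ctrl gives the robot as it stands.
- The arm moves only by the tool arm_command, never from a script. Its argument "series" is a list of rows, each an object with "linear": the shift along the tool's x, y, z in m, a list of three; "turn": the turn about the tool's z in rad. A call has 1 to 10 rows; each row shifts and turns the commanded pose from where the row before left it, along the tool's axes as they then stand; what a row does not reach is not made up. A row lasts 1/10 s, in which the tool goes at most 50 mm and 8.59 degrees, less where a joint would pass 70% of its speed; a pose out of reach is approached as far as the arm can. A call with a gripper value outside its range is refused whole. "jaw" is the opening, from -1 (shut) to 1 (fully open), set as the call begins (left out, the last holds). The fingers move at their own pace and stop on an object; the grip force is fixed at half the most. Time passes only in rows, so rows that do not move let the fingers close. It gives the time, the measured TCP pose, the force, the opening and the grip force at its end, in the units of the state.
- ctrl.get_obs(): the state, without advancing time (a new reading comes with each control period).
- ctrl.get_image(name): name is "side" or "top"; returns a dict with "frame" (384x512x3 uint8, blue, green, red), "fx", "fy", "cx", "cy" (pixels), "rvec" (rotation vector, rad) and "tvec" (3), from world to camera coordinates, as OpenCV has them. Camera axes: x right, y down, z forward; pixel columns grow to the right and rows downward; lengths in mm; the calibration is good to about 2 mm. A picture is of the moment at which its call begins. There is no depth.
- ctrl.close_job(): hands the job in; it is judged then, once.
The state is a dict: "t": time; "qpos": joint angles; "qvel": joint speeds; "joint_torque": joint torques, N m; "ee_pos": TCP position; "orientation": TCP orientation; "ft_force": force on the tool from outside, world axes, zero at the start; "moment": the same for the moment, N m; "width": finger opening in mm; "grasp_force": force on a finger pad.
Only numpy, scipy, OpenCV 4.12 (cv2) and the standard library are available. Lean on these libraries where they do the work, as an engineer would, in place of code of your own. Each camera call takes 0.05 s, during which the arm holds its last target. There are 200 camera calls.

## Working session

There is one attempt and no reset: what is moved stays moved. The work goes in short steps, Python scripts to look and compute and a tool call to move; the robot and the scene stay as the last step left them, time stands still between calls to the robot, and variables do not carry over. Pictures are saved under pics/ and viewed, at most 11 in all, crops included, and the job is handed in when it is done.

Besides the shell and the picture viewer there is one more tool, called after ">>>" as name([rows], argument=value, ...), one row to a line, values as JSON. arm_command: Moves the arm, as the interface text tells. Its arguments: {"type":"object","properties":{"series":{"type":"array"},"jaw":{"type":"number"}},"required":["series"]}

```bash
mkdir -p pics; python3 - <<'E'
from workcell import ctrl
import cv2
for n in("top","side"):
    d=ctrl.get_image(n); cv2.imwrite(f"pics/{n}0.png",d["frame"]); print(n,{k:d[k] for k in d if k!="frame"})
print(ctrl.get_obs())
E
```

```text
top {'fx': 363.83952994422907, 'fy': 363.83952994422907, 'cx': 252.98360720864568, 'cy': 185.94806135137966, 'rvec': array([ 2.15782832, -2.07353978,  0.21879939]), 'tvec': array([  81.32500576,  582.55963982, 1058.67877419])}
side {'fx': 366.5263500512546, 'fy': 366.5263500512546, 'cx': 265.699475156762, 'cy': 188.81884891547975, 'rvec': array([ 2.11987907, -0.40094808,  0.21982048]), 'tvec': array([-494.89247805,  220.59261829,  700.60647612])}
{'t': 0.1, 'qpos': array([-1.27802107e+00,  4.23752366e-01,  1.63060211e+00, -4.44457163e-06,
        1.08860921e+00, -1.89847724e-02]), 'qvel': array([-0.00045625, -0.00170269, -0.00189199, -0.00037575, -0.0002788 ,
       -0.00147957]), 'joint_torque': array([-5.00944443e-04, -5.45614636e+01, -2.74323803e+01,  6.46035676e-02,
        1.87213422e-02, -9.60528553e-06]), 'ee_pos': array([ 191.59437441, -594.37416589,  216.49147142]), 'orientation': array([-3.10216003e+00, -4.87523125e-01,  2.99895554e-04]), 'ft_force': array([ 0.31052858,  0.60060303, -0.02653485]), 'moment': array([-0.00880897, -0.01083578, -0.00332658]), 'grasp_force': 0.0, 'width': 87.59745170188707}
```

View pics/top0.png

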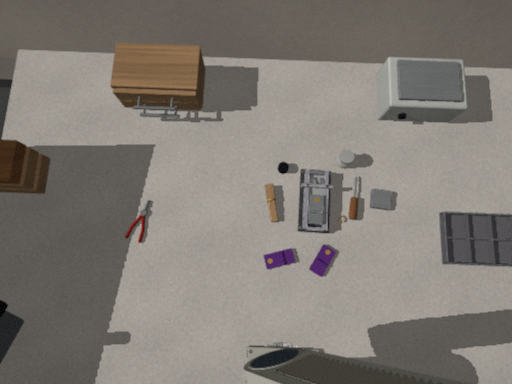

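View pics/side0.png

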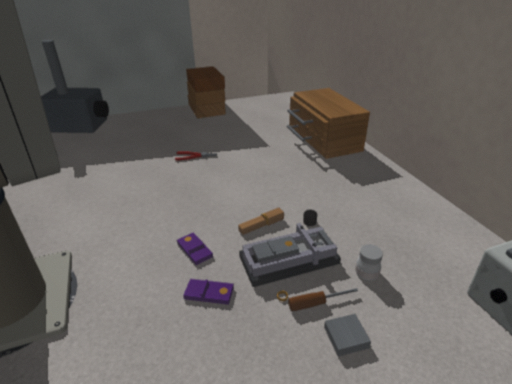

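The jig is at about (315,200) in the top picture and (290,250) in the side picture. The bridge and stop are on the far side from the robot. The two purple pieces are look-alikes. I'll enlarge the jig.

```bash
python3 - <<'E'
import cv2
a=cv2.imread("pics/top0.png")[160:240,280:360]; cv2.imwrite("pics/topc.png",cv2.resize(a,None,fx=7.5,fy=7.5,interpolation=cv2.INTER_CUBIC))
a=cv2.imread("pics/side0.png")[205:290,230:350]; cv2.imwrite("pics/sidec.png",cv2.resize(a,None,fx=6.5,fy=6.5,interpolation=cv2.INTER_CUBIC))
E
```

```text
(no output)
```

View pics/topc.png

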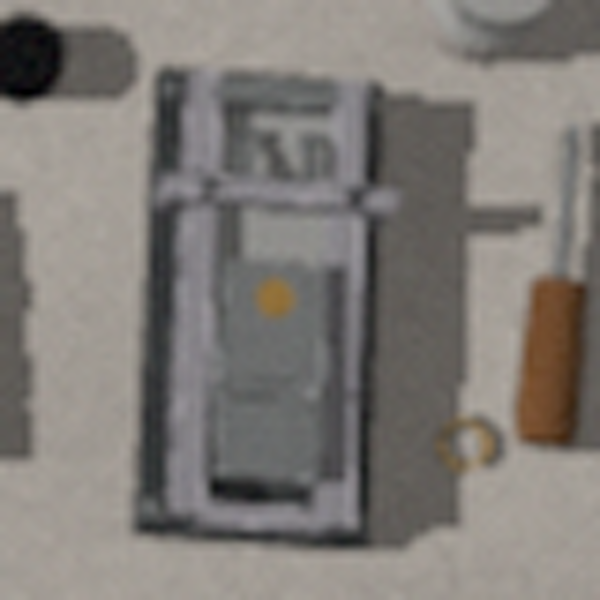

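View pics/sidec.png

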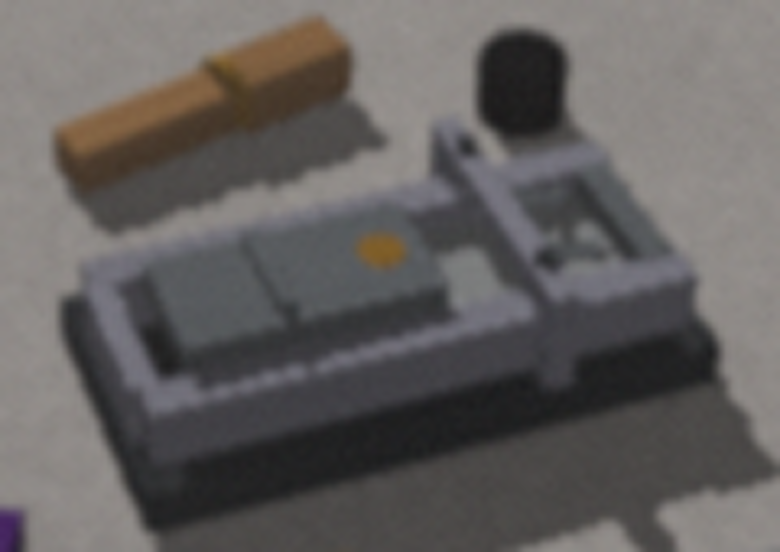

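The top crop shows the disc at (276,298), the bridge bar along v≈195 and the pallet's rear edge at v≈485. The side crop shows the rail corners at (155,408), (85,265), (695,278) and (605,152), with the disc at (381,250). I'll fit the jig pose and the pallet offset to these points.

```bash
cat > h.py <<'E'
import numpy as np, cv2
from workcell import ctrl
from scipy.optimize import least_squares
def proj(d,P): return cv2.projectPoints(np.float64(P).reshape(-1,1,3),d["rvec"],d["tvec"],np.array([[d["fx"],0,d["cx"]],[0,d["fy"],d["cy"]],[0,0,1]]),None)[0][:,0]
E
python3 - <<'E'
from h import *
D={n:ctrl.get_image(n) for n in("top","side")}
# (cam,u,v crop,is_pallet,point)
F=[("top",135,530,0,(-65,48,18)),("top",368,545,0,(-65,-48,18)),("top",160,72,0,(135,48,18)),
("top",165,525,0,(-59,37.5,41)),("top",358,528,0,(-59,-37.5,41)),("top",368,85,0,(129,-37.5,41)),
("top",276,298,1,(30,0,12)),("top",208,480,1,(-45,22,12)),("top",312,490,1,(-45,-22,12)),("top",228,262,1,(45,22,12)),("top",332,268,1,(45,-22,12)),
("side",150,528,0,(-65,-48,0)),("side",65,300,0,(-65,48,18)),("side",155,408,0,(-59,-37.5,41)),("side",85,265,0,(-59,37.5,41)),("side",695,278,0,(129,-37.5,41)),("side",605,152,0,(129,37.5,41)),
("side",381,250,1,(30,0,12)),("side",150,278,1,(-45,22,12)),("side",190,355,1,(-45,-22,12)),("side",447,290,1,(45,-22,12))]
def res(p):
    X,Y,a,s,l=p[:5]; R=np.array([[np.cos(a),-np.sin(a),0],[np.sin(a),np.cos(a),0],[0,0,1]]); o=[]
    for c,u,v,k,P in F:
        P=np.array(P,float)+(np.array([s,l,37]) if k else 0)
        W=R@P+[X,Y,0]
        q=np.array([(u+.5)/7.5-.5+280,(v+.5)/7.5-.5+160]) if c=="top" else np.array([(u+.5)/6.5-.5+230,(v+.5)/6.5-.5+205])
        o+=list(proj(D[c],W)[0]-q)
    return np.array(o)
best=min((least_squares(res,[450,-100,a,0,0],loss="soft_l1") for a in(-2,-1,0,1,2)),key=lambda r:r.cost)
print(best.x,best.cost);r=best.fun.reshape(-1,2) if best.fun.size==2*len(F) else res(best.x).reshape(-1,2)
for f,e in zip(F,res(best.x).reshape(-1,2)): print(f[0],f[3],f[4],e.round(2))
E
```

```text
[ 5.16376809e+02 -8.93450647e+01 -3.89025508e-02  5.57964631e-01
 -4.75794417e-01] 14.109501853855631
top 0 (-65, 48, 18) [-0.24 -0.32]
top 0 (-65, -48, 18) [-0.5   0.12]
top 0 (135, 48, 18) [-0.26 -1.36]
top 0 (-59, 37.5, 41) [ 0.25 -1.97]
top 0 (-59, -37.5, 41) [-0.95 -0.44]
top 0 (129, -37.5, 41) [-0.06 -0.98]
top 1 (30, 0, 12) [-0.41 -0.02]
top 1 (-45, 22, 12) [ 0.37 -0.58]
top 1 (-45, -22, 12) [ 0.96 -0.77]
top 1 (45, 22, 12) [-0.91 -0.56]
top 1 (45, -22, 12) [-0.55 -0.25]
side 0 (-65, -48, 0) [-0.54  2.86]
side 0 (-65, 48, 18) [-0.83  0.06]
side 0 (-59, -37.5, 41) [-0.38  2.3 ]
side 0 (-59, 37.5, 41) [-0.26 -0.03]
side 0 (129, -37.5, 41) [1.48 0.94]
side 0 (129, 37.5, 41) [-0.7  -0.96]
side 1 (30, 0, 12) [0.05 1.52]
side 1 (-45, 22, 12) [-1.57 -1.57]
side 1 (-45, -22, 12) [-1.17  0.65]
side 1 (45, -22, 12) [0.65 0.54]
```

>>> arm_command([
  {"linear":[0,0,0],"turn":0.117},
  {"linear":[0,0,0],"turn":0.117},
  {"linear":[0,0,0],"turn":0.117},
  {"linear":[0.02,-0.037,0],"turn":0},
  {"linear":[0.02,-0.037,0],"turn":0},
  {"linear":[0.02,-0.037,0],"turn":0},
  {"linear":[0.02,-0.037,0],"turn":0},
  {"linear":[0.02,-0.037,0],"turn":0},
  {"linear":[0.02,-0.037,0],"turn":0},
  {"linear":[0.02,-0.037,0],"turn":0},
], jaw=-1)

```text
t: 1.2
ee_pos: [342.3, -340.0, 217.2]
orientation: [3.141, -0.062, 0.0]
ft_force: [1.1, -0.2, -0.1]
width: 11.2
grasp_force: 0.0
```

>>> arm_command([
  {"linear":[0.02,-0.037,0],"turn":0},
  {"linear":[0.02,-0.037,0],"turn":0},
  {"linear":[0.02,-0.037,0],"turn":0},
  {"linear":[0.02,-0.037,0],"turn":0},
  {"linear":[0.02,-0.037,0],"turn":0},
  {"linear":[0.02,-0.037,0],"turn":0},
  {"linear":[0.02,-0.037,0],"turn":0},
  {"linear":[0,0,0],"turn":0},
  {"linear":[0,0,0],"turn":0},
])

```text
t: 2.1
ee_pos: [491.9, -87.4, 217.0]
orientation: [3.141, -0.058, -0.001]
ft_force: [-0.7, -0.2, 0.3]
width: 0.7
grasp_force: 0.0
```

```bash
python3 - <<'E'
from h import *
o=ctrl.get_obs()
for k in("t","ee_pos","orientation","ft_force","width","qpos"): print(k,o[k])
R=cv2.Rodrigues(o["orientation"])[0]; print(R.round(3),np.arctan2(R[1,0],R[0,0]))
print("shift",R.T@(np.array([490,-89,110])-o["ee_pos"]))
E
```

```text
t 2.1
ee_pos [491.86331229 -87.44889999 216.96641536]
orientation [ 3.14092165e+00 -5.77374488e-02 -9.13525918e-04]
ft_force [-0.69327486 -0.241122    0.32285735]
width 0.6833178197350624
qpos [-1.99621734e-01  2.39462408e-01  1.90244530e+00 -2.88466539e-04
  1.00023175e+00  1.40809098e+00]
[[ 0.999 -0.037 -0.001]
 [-0.037 -0.999 -0.   ]
 [-0.001  0.    -1.   ]] -0.03676055736733982
shift [ -1.74312181   1.60239146 106.96768544]
```

Next I'll descend to TCP z≈78, which puts the tip at 59, about 10 mm above the pallet top. Then I'll look.

>>> arm_command([
  {"linear":[-0.002,0.0015,0.035],"turn":0},
  {"linear":[0,0,0.035],"turn":0},
  {"linear":[0,0,0.035],"turn":0},
  {"linear":[0,0,0.03],"turn":0},
  {"linear":[0,0,0],"turn":0},
  {"linear":[0,0,0],"turn":0},
])

```text
t: 2.7
ee_pos: [489.3, -90.5, 82.4]
orientation: [-3.141, 0.064, 0.002]
ft_force: [0.0, -0.5, -0.1]
width: 0.8
grasp_force: 0.0
```

```bash
python3 - <<'E'
from h import *
o=ctrl.get_obs(); print(o["t"],o["ee_pos"],o["ft_force"])
T=ctrl.get_image("top");S=ctrl.get_image("side")
a=T["frame"][160:240,280:360];b=S["frame"][195:290,230:350]
a=cv2.resize(a,(400,400),interpolation=cv2.INTER_CUBIC);b=cv2.resize(b,(800,600),interpolation=cv2.INTER_CUBIC)
cv2.imwrite("pics/s1.png",b)
# fingertip centre projection in side crop
p=proj(S,o["ee_pos"]-[0,0,19])[0]; print((p-[230,195])*[800/120,600/95])
E
```

```text
2.7 [489.26550286 -90.5017406   82.35898655] [ 0.03759635 -0.45393988 -0.07368152]
[217.20727064 322.29379689]
```

View pics/s1.png

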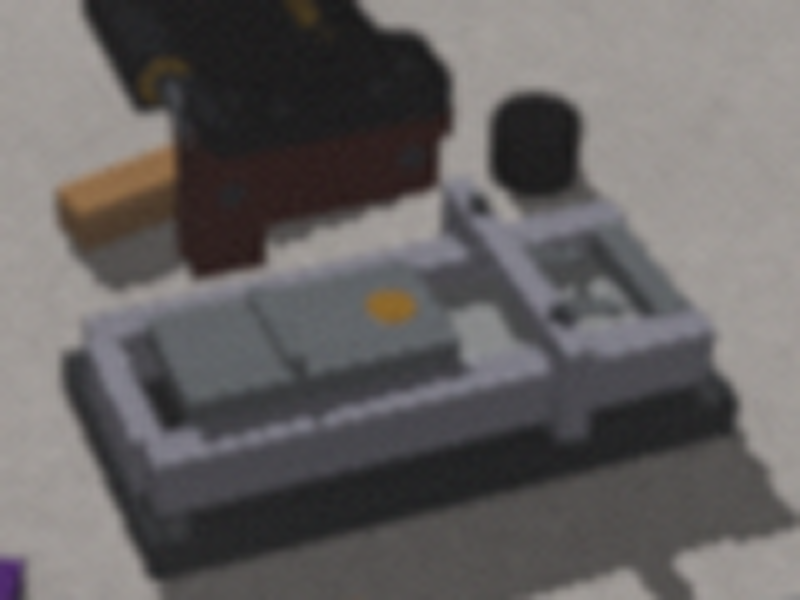

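The finger tip shows at crop (228,270), but the projection puts it at (217,322), which is a large mismatch. I'll draw the expected finger and body boxes in both views before touching anything.

```bash
python3 - <<'E'
from h import *
o=ctrl.get_obs(); R=cv2.Rodrigues(o["orientation"])[0]
out=[]
for n,(x0,y0,w,h) in {"top":(270,150,100,100),"side":(220,150,125,125)}.items():
    d=ctrl.get_image(n); k=400/w*1.0
    im=cv2.resize(d["frame"][y0:y0+h,x0:x0+w],(int(w*k),int(h*k)),interpolation=cv2.INTER_CUBIC)
    raw=im.copy()
    for (a,b,z0,z1,c) in((10,13.5,-61,19,(0,255,0)),(37.5,89,-100,-61,(255,0,0))):
        P=np.array([[sx*a,sy*b,z] for z in(z0,z1) for sx,sy in((-1,-1),(1,-1),(1,1),(-1,1))])
        q=((proj(d,P@R.T+o["ee_pos"])+.5-[x0,y0])*k).astype(int)
        for i in range(4):
            for u,v in((i,(i+1)%4),(i+4,(i+1)%4+4),(i,i+4)): cv2.line(im,tuple(map(int,q[u])),tuple(map(int,q[v])),c,1)
    out.append(np.vstack([raw[:300],im[:300]]) if 0 else im)
    Rc=cv2.Rodrigues(d["rvec"])[0]; print(n,"cam at",-Rc.T@d["tvec"])
    if n=="side": out.append(raw)
cv2.imwrite("pics/c2.png",np.vstack([np.hstack(out[:2])]))
E
```

```text
top cam at [ 353.70429442  103.59972527 1153.66832602]
side cam at [ 288.77471749 -614.42142199  568.79221266]
```

View pics/c2.png

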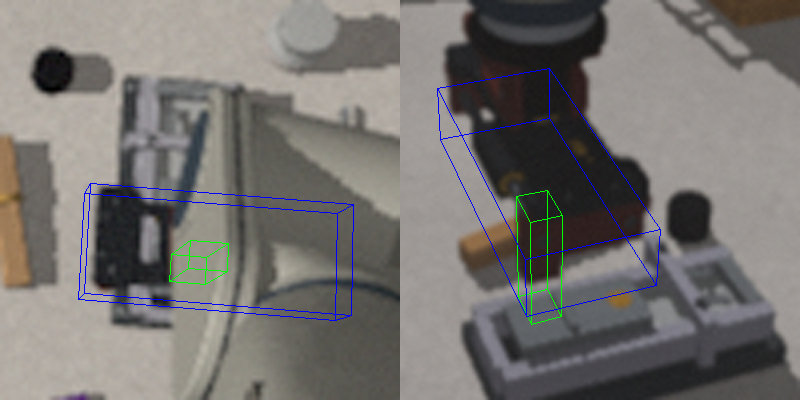

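In c2 the gripper looks higher than the boxes, although the x alignment agrees. The finger spans u 518–560 and ends at v≈281, against an expected 300–320. I'll go down gently and let the contact force settle it.

>>> arm_command([
  {"linear":[0,0,0.003],"turn":0},
  {"linear":[0,0,0.003],"turn":0},
  {"linear":[0,0,0.003],"turn":0},
  {"linear":[0,0,0.002],"turn":0},
  {"linear":[0,0,0.001],"turn":0},
  {"linear":[0,0,0.001],"turn":0},
  {"linear":[0,0,0.001],"turn":0},
  {"linear":[0,0,0],"turn":0},
])

```text
t: 3.7
ee_pos: [489.7, -89.6, 68.0]
orientation: [-3.141, 0.061, 0.0]
ft_force: [0.6, -0.3, 0.5]
width: 0.4
grasp_force: 0.0
```

```bash
python3 - <<'E'
from h import *
o=ctrl.get_obs(); R=cv2.Rodrigues(o["orientation"])[0]; print(o["t"],o["ee_pos"],o["ft_force"],o["moment"],o["width"])
d=ctrl.get_image("side"); x0,y0,w,h=235,195,80,80
im=cv2.resize(d["frame"][y0:y0+h,x0:x0+w],(600,600),interpolation=cv2.INTER_CUBIC)
im=cv2.convertScaleAbs(im,alpha=1.6)
P=np.array([[sx*10,sy*13.5,19] for sx,sy in((-1,-1),(1,-1),(1,1),(-1,1))])
q=((proj(d,P@R.T+o["ee_pos"])+.5-[x0,y0])*7.5).astype(np.int32)
cv2.polylines(im,[q.reshape(-1,1,2)],True,(0,255,0),1)
cv2.imwrite("pics/s3.png",im)
E
```

```text
3.7 [489.73922725 -89.62066226  68.03285929] [ 0.64710427 -0.33333308  0.46926564] [ 0.00940256 -0.0064924  -0.04949145] 0.3804783845817054
```

View pics/s3.png

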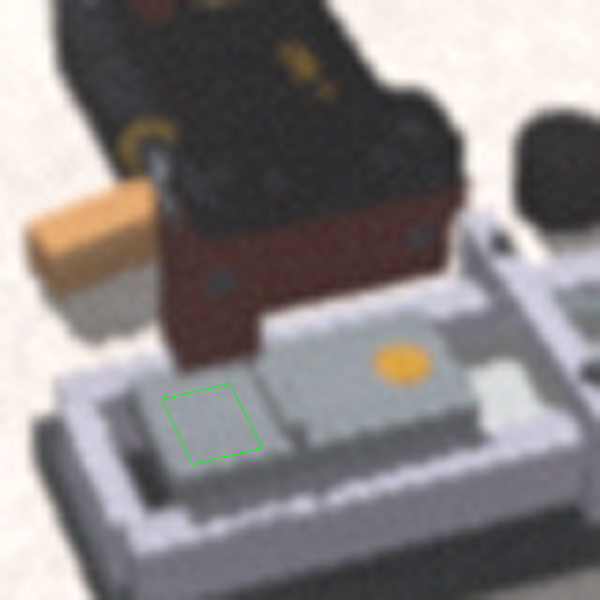

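The green footprint sits on the pallet's rear flat, but the real finger ends about 97 crop px above it (bottom edge at about (219,359)). That shift is straight up, and the force is about 0 N. The tip is therefore about 30 mm above the expected contact height, with x and y right. I'll keep going down under force watch.

>>> arm_command([
  {"linear":[0,0,0.003],"turn":0},
  {"linear":[0,0,0.003],"turn":0},
  {"linear":[0,0,0.003],"turn":0},
  {"linear":[0,0,0.003],"turn":0},
  {"linear":[0,0,0],"turn":0},
])

```text
t: 4.25
ee_pos: [489.4, -89.6, 55.7]
orientation: [-3.141, 0.061, 0.001]
ft_force: [0.3, 1.0, -0.2]
width: 0.5
grasp_force: 0.0
```

>>> arm_command([
  {"linear":[0,0,0.003],"turn":0},
  {"linear":[0,0,0.003],"turn":0},
  {"linear":[0,0,0.003],"turn":0},
  {"linear":[0,0,0],"turn":0},
])

```text
t: 4.65
ee_pos: [489.5, -89.6, 46.7]
orientation: [-3.141, 0.062, 0.001]
ft_force: [0.1, 0.1, -0.4]
width: 0.8
grasp_force: 0.0
```

```bash
python3 - <<'E'
from h import *
o=ctrl.get_obs(); R=cv2.Rodrigues(o["orientation"])[0]
out=[]
for n,(x0,y0,w,h) in {"side":(235,195,80,80),"top":(285,170,60,60)}.items():
    d=ctrl.get_image(n); k=400/w
    im=cv2.convertScaleAbs(cv2.resize(d["frame"][y0:y0+h,x0:x0+w],(400,400),interpolation=cv2.INTER_CUBIC),alpha=1.6)
    for dz,c in((30,(0,255,0)),(20,(0,255,255))):
        P=np.array([[sx*10,sy*13.5,19-dz] for sx,sy in((-1,-1),(1,-1),(1,1),(-1,1))])
        q=((proj(d,P@R.T+o["ee_pos"])+.5-[x0,y0])*k).astype(np.int32)
        cv2.polylines(im,[q.reshape(-1,1,2)],True,c,1)
    out.append(im)
cv2.imwrite("pics/s4.png",np.hstack(out))
E
```

```text
(no output)
```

View pics/s4.png

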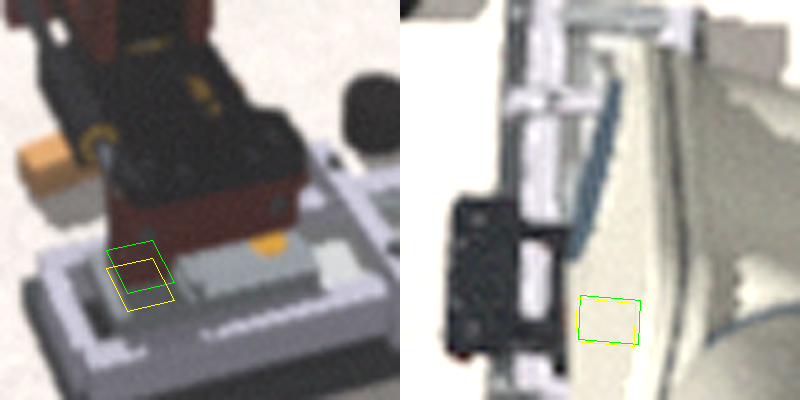

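In the left panel the finger ends at v≈288, which matches the footprint drawn with a +30 mm height offset. The large red block is only the −y end of the gripper body. The reported z is about 30 mm low, so contact is about 8 mm further down.

>>> arm_command([
  {"linear":[0,0,0.003],"turn":0},
  {"linear":[0,0,0.002],"turn":0},
  {"linear":[0,0,0.001],"turn":0},
  {"linear":[0,0,0],"turn":0},
])

```text
t: 5.15
ee_pos: [490.0, -89.7, 41.3]
orientation: [3.141, -0.062, 0.001]
ft_force: [-1.0, -0.7, 4.8]
width: 0.6
grasp_force: 2.7
```

>>> arm_command([
  {"linear":[0,0,0.001],"turn":0},
  {"linear":[0,0,0.001],"turn":0},
  {"linear":[0,0,0],"turn":0},
])

```text
t: 5.45
ee_pos: [490.1, -89.7, 39.5]
orientation: [3.141, -0.062, 0.001]
ft_force: [-1.7, 0.5, 7.8]
width: 0.5
grasp_force: 3.8
```

```bash
python3 - <<'E'
from h import *
o=ctrl.get_obs(); print(o["t"],o["ee_pos"],o["ft_force"],o["moment"])
d=ctrl.get_image("side"); x0,y0,w,h=240,215,65,50
im=cv2.convertScaleAbs(cv2.resize(d["frame"][y0:y0+h,x0:x0+w],(780,600),interpolation=cv2.INTER_CUBIC),alpha=1.8)
cv2.imwrite("pics/s5.png",im)
q=lambda P:((proj(d,P)+.5-[x0,y0])*12).round()
R=cv2.Rodrigues(o["orientation"])[0]
for tz in(47.5,53.5):
    P=np.array([[sx*10,sy*13.5,0] for sx,sy in((-1,-1),(1,-1),(1,1),(-1,1))])@R.T+[*o["ee_pos"][:2],tz]
    print(tz,q(P).tolist())
E
```

```text
5.45 [490.05104911 -89.70924119  39.52567678] [-1.68988967  0.47831803  7.80944737] [0.09186725 0.17969934 0.01700159]
47.5 [[200.0, 406.0], [309.0, 380.0], [361.0, 482.0], [250.0, 509.0]]
53.5 [[200.0, 380.0], [309.0, 355.0], [361.0, 456.0], [249.0, 483.0]]
```

View pics/s5.png

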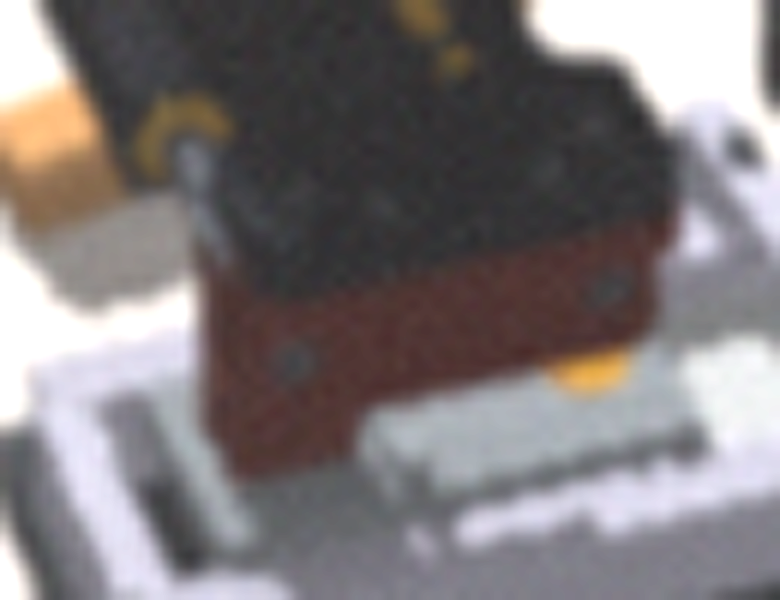

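The finger's bottom edge runs from (238,478) to (358,448), and the rib's near end starts at u≈385. The finger therefore stands on the flat, about 3 mm behind the rib. I'll press fully down now.

>>> arm_command([
  {"linear":[0,0,0.0015],"turn":0},
  {"linear":[0,0,0.0015],"turn":0},
  {"linear":[0,0,0.001],"turn":0},
  {"linear":[0,0,0],"turn":0},
])

```text
t: 5.9
ee_pos: [490.1, -89.7, 37.0]
orientation: [3.141, -0.062, 0.001]
ft_force: [-5.8, 1.3, 27.2]
width: 0.6
grasp_force: 13.4
```

>>> arm_command([
  {"linear":[0,0,0.001],"turn":0},
  {"linear":[0,0,0.0005],"turn":0},
  {"linear":[0,0,0],"turn":0},
])

```text
t: 6.2
ee_pos: [490.1, -89.8, 36.7]
orientation: [3.141, -0.062, 0.002]
ft_force: [-11.1, 1.5, 43.8]
width: 0.5
grasp_force: 22.2
```

>>> arm_command([
  {"linear":[0,0,-0.001],"turn":0},
  {"linear":[0.002,0,0],"turn":0},
  {"linear":[0.003,0,0],"turn":0},
  {"linear":[0.003,0,0],"turn":0},
  {"linear":[0.003,0,0],"turn":0},
  {"linear":[0,0,0],"turn":0},
])

```text
t: 6.8
ee_pos: [500.9, -90.2, 37.0]
orientation: [3.141, -0.061, 0.0]
ft_force: [-8.9, 0.8, 34.3]
width: 0.5
grasp_force: 17.1
```

>>> arm_command([
  {"linear":[0.003,0,0],"turn":0},
  {"linear":[0.003,0,0],"turn":0},
  {"linear":[0.003,0,0],"turn":0},
  {"linear":[0.003,0,0],"turn":0},
  {"linear":[0.003,0,0],"turn":0},
  {"linear":[0,0,0],"turn":0},
])

```text
t: 7.4
ee_pos: [516.2, -90.8, 37.0]
orientation: [3.141, -0.061, 0.001]
ft_force: [-7.2, 0.7, 31.0]
width: 0.5
grasp_force: 15.7
```

```bash
python3 - <<'E'
from h import *
o=ctrl.get_obs(); print(o["t"],o["ee_pos"],o["ft_force"],o["moment"])
d=ctrl.get_image("side"); x0,y0,w,h=240,205,100,75
im=cv2.convertScaleAbs(cv2.resize(d["frame"][y0:y0+h,x0:x0+w],(800,600),interpolation=cv2.INTER_CUBIC),alpha=1.8)
cv2.imwrite("pics/s6.png",im)
E
```

```text
7.4 [516.22157356 -90.84616812  37.0416031 ] [-7.17713295  0.71382612 30.97149362] [0.15056549 1.50555627 0.03485103]
```

View pics/s6.png

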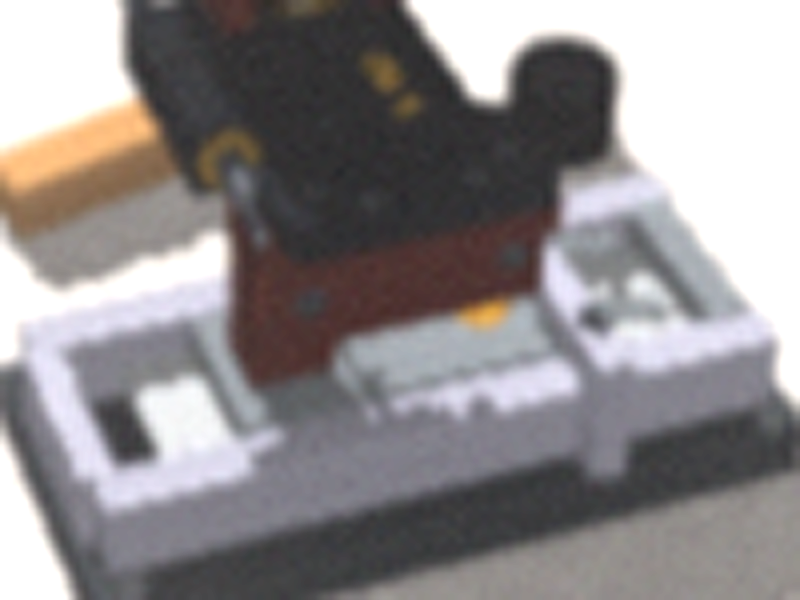

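The pallet rode along pressed down: its rear edge is at u≈200–265, the white lifter plate shows behind it, and its front is at the bridge. I'll carry on.

>>> arm_command([
  {"linear":[0.003,0,0],"turn":0},
  {"linear":[0.003,0,0],"turn":0},
  {"linear":[0.003,0,0],"turn":0},
  {"linear":[0.003,0,0],"turn":0},
  {"linear":[0.003,0,0],"turn":0},
  {"linear":[0.003,0,0],"turn":0},
  {"linear":[0,0,0],"turn":0},
])

```text
t: 8.15
ee_pos: [534.4, -91.6, 37.0]
orientation: [3.141, -0.061, 0.002]
ft_force: [-6.8, 0.4, 28.5]
width: 0.5
grasp_force: 14.0
```

>>> arm_command([
  {"linear":[0.003,0,0],"turn":0},
  {"linear":[0.003,0,0],"turn":0},
  {"linear":[0.003,0,0],"turn":0},
  {"linear":[0.003,0,0],"turn":0},
  {"linear":[0.003,0,0],"turn":0},
  {"linear":[0,0,0],"turn":0},
])

```text
t: 8.75
ee_pos: [546.8, -91.9, 36.7]
orientation: [-3.141, 0.061, 0.006]
ft_force: [-13.6, 1.4, 32.3]
width: 0.5
grasp_force: 16.5
```

>>> arm_command([
  {"linear":[0.002,0,0],"turn":0},
  {"linear":[0.002,0,0],"turn":0},
  {"linear":[0.002,0,0],"turn":0},
  {"linear":[0,0,0],"turn":0},
])

```text
t: 9.15
ee_pos: [553.4, -92.1, 36.7]
orientation: [-3.141, 0.061, 0.004]
ft_force: [-10.9, 1.2, 28.8]
width: 0.4
grasp_force: 14.6
```

Still moving, with no stop reached yet.

>>> arm_command([
  {"linear":[0.002,0,0],"turn":0},
  {"linear":[0.002,0,0],"turn":0},
  {"linear":[0.002,0,0],"turn":0},
  {"linear":[0,0,0],"turn":0},
])

```text
t: 9.55
ee_pos: [558.3, -92.3, 36.7]
orientation: [-3.141, 0.061, 0.008]
ft_force: [-14.7, 0.3, 32.6]
width: 0.4
grasp_force: 16.2
```

>>> arm_command([
  {"linear":[0.0015,0,0],"turn":0},
  {"linear":[0.0015,0,0],"turn":0},
  {"linear":[0,0,0],"turn":0},
])

```text
t: 9.85
ee_pos: [558.4, -92.3, 36.6]
orientation: [-3.14, 0.061, 0.017]
ft_force: [-23.2, -0.1, 41.6]
width: 0.4
grasp_force: 20.7
```

>>> arm_command([
  {"linear":[0.001,0,-0.0008],"turn":0},
  {"linear":[0.001,0,-0.0007],"turn":0},
  {"linear":[0,0,0],"turn":0},
])

```text
t: 10.15
ee_pos: [562.7, -92.5, 36.8]
orientation: [-3.14, 0.061, 0.009]
ft_force: [-10.6, -1.4, 18.1]
width: 0.5
grasp_force: 9.4
```

>>> arm_command([
  {"linear":[0.0015,0,0],"turn":0},
  {"linear":[0.0015,0,0],"turn":0},
  {"linear":[0,0,0],"turn":0},
])

```text
t: 10.45
ee_pos: [562.9, -92.4, 36.7]
orientation: [-3.14, 0.061, 0.019]
ft_force: [-19.8, -1.1, 28.3]
width: 0.6
grasp_force: 15.0
```

>>> arm_command([
  {"linear":[0.0015,0,-0.001],"turn":0},
  {"linear":[0,0,-0.0005],"turn":0},
  {"linear":[0,0,0],"turn":0},
])

```text
t: 10.75
ee_pos: [562.9, -92.3, 36.8]
orientation: [-3.14, 0.061, 0.023]
ft_force: [-20.5, -1.6, 17.2]
width: 0.7
grasp_force: 13.8
```

Hard stop: Fx is 20 N at 17 N press with no motion. I'll relieve the push, then lift clear.

>>> arm_command([
  {"linear":[-0.001,0,-0.0005],"turn":0},
  {"linear":[-0.001,0,-0.0005],"turn":0},
  {"linear":[-0.0005,0,-0.001],"turn":0},
  {"linear":[-0.0005,0,-0.002],"turn":0},
  {"linear":[-0.001,0,-0.003],"turn":0},
  {"linear":[0,0,-0.02],"turn":0},
  {"linear":[0,0,-0.04],"turn":0},
  {"linear":[0,0,-0.04],"turn":0},
  {"linear":[0,0,-0.04],"turn":0},
  {"linear":[0,0,0],"turn":0},
])

```text
t: 11.75
ee_pos: [570.4, -93.3, 190.8]
orientation: [3.139, -0.062, 0.018]
ft_force: [0.4, -0.1, 0.5]
width: 0.7
grasp_force: 0.0
```

>>> arm_command([
  {"linear":[-0.03,0,-0.02],"turn":0},
  {"linear":[-0.03,0,0],"turn":0},
  {"linear":[-0.03,0,0],"turn":0},
  {"linear":[0,0,0],"turn":0},
  {"linear":[0,0,0],"turn":0},
])

```text
t: 12.25
ee_pos: [476.7, -89.2, 204.8]
orientation: [3.141, -0.062, 0.002]
ft_force: [1.0, 0.4, -0.1]
width: 0.4
grasp_force: 0.0
```

```bash
python3 - <<'E'
from h import *
o=ctrl.get_obs(); print(o["t"],o["ee_pos"],o["ft_force"])
d=ctrl.get_image("side"); x0,y0,w,h=240,205,100,75
im=cv2.convertScaleAbs(cv2.resize(d["frame"][y0:y0+h,x0:x0+w],(800,600),interpolation=cv2.INTER_CUBIC),alpha=1.8)
a=-.0389;R=np.array([[np.cos(a),-np.sin(a),0],[np.sin(a),np.cos(a),0],[0,0,1]])
W=np.array([(25,-22,42),(25,22,42),(100,0,42),(115,0,42)])@R.T+[516.4,-89.3,0]
print(((proj(d,W)+.5-[x0,y0])*8).round())
cv2.imwrite("pics/s7.png",im)
E
```

```text
12.25 [476.67943889 -89.1939189  204.82142216] [ 1.01313638  0.36370328 -0.08702827]
[[401. 399.]
 [338. 291.]
 [626. 282.]
 [676. 270.]]
```

View pics/s7.png

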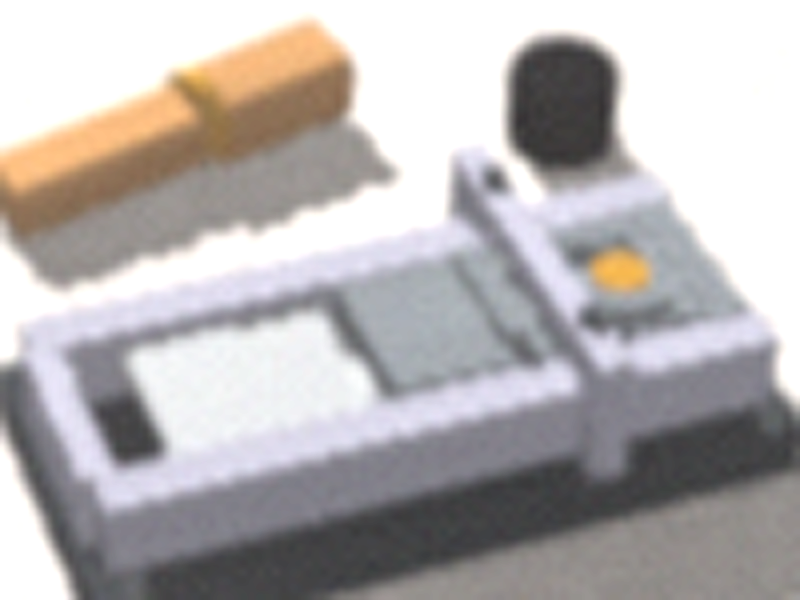

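The pallet lies flat under the bridge. Its disc is at (621,270), against a predicted (626,282) when home, and its rear corner is at (338,291) as predicted. The lifter is up behind it and the arm is clear.

```bash
python3 -c "
from workcell import ctrl
print(ctrl.close_job())"
```

```text
the job is handed in; nothing more can be done
None
```

The pallet was pressed down, slid under the bridge and leaf spring to a hard stop at the back stop, and released, and the job is handed in; the last picture shows it home with the lifter up behind it, but the interface returned no verdict.

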